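Put returned hardware back in its bins and hold the boxed clamps over the counter scanner

ROBOT

A 6-joint arm with a two-finger parallel gripper is mounted at the origin on the work surface. World frame = base frame: x ahead of the robot, y to its left, z up, the work surface at z = 0. Lengths are in m, angles in degrees, forces in N, time in s.
With the tool pointing down it reaches from about 0.35 to 0.875 m from the base axis. Payload 15.5 kg.
Tool frame: the origin (TCP) lies at the very end of the fingers, on their centre line; the grasp point (between the pads) lies 19 mm behind it; z points along the fingers, y is the direction in which the jaws open and shut (so a half turn about z gives the same grasp; the last joint's range is limited). The gripper opens to 85 mm and grips with 20 to 120 N. Pads are 22 mm wide; open, the fingers measure 114 mm over their backs; the gripper's body (76 mm by 85 mm) begins 54 mm behind the grasp point. The pads swing forward as they close: fully open they stand 13 mm farther back than shut.
Start: joints at [64.486, 28.281, 77.091, -0, 74.628, -5.472], TCP at [0.214, 0.587, 0.231] pointing down, gripper open.
Joint ranges: [-166.48, 166.48], [-47.26, 123.95], [12.59, 153.08], [-70.14, 250.14], [6.76, 159.57], [-176.63, 176.63]. Speed limits (degrees/s): [108.29, 108.29, 147.25, 172.46, 172.46, 172.46].

INTERFACE

Orientations are given as [roll, pitch, yaw] about the fixed x, y, z axes, in that order (R = Rz(yaw) Ry(pitch) Rx(roll)).
In Python, from plant import sense, get_image, camera_info, job_done gives the robot as it stands. The module is installed in compiled form; this text tells all that it offers.
- The arm moves only by the tool drive_tool, never from a script. Its argument "motion" is a list of rows, each an object of numbers: "fingers": the opening, from 0 (shut) to 1 (fully open); "tx", "ty", "tz": the shift along the tool's x, y, z in cm; "spin": the turn about the tool's z in rad. In form: [{"fingers": .., "tx": .., "ty": .., "tz": .., "spin": ..}, ...]. A call has 1 to 5 rows; each row is the pose to reach, as a shift and turn from the pose commanded when the call began, along the tool's axes at that moment; what a row does not reach only later rows make up. A row lasts 1/8 s, in which the tool goes at most 62.5 mm and 10.7 degrees, less where a joint would pass 70% of its speed; a pose out of reach is approached as far as the arm can. A call with a gripper value outside its range is refused whole. The fingers move at their own pace and stop on an object; the grip force is fixed at half the most. Time passes only in rows, so rows that repeat a pose let the fingers close. It gives the time, the measured TCP pose, the force and the opening at its end, in the units of the state.
- sense(): the state, without advancing time (a new reading comes with each control period).
- get_image(name): name is "scene" or "side" or "wrist"; returns (picture, depth): 400x640x3 uint8, red, green, blue; 400x640 float32, m along the optical axis (not along the pixel's ray), 0 where there is no reading.
- camera_info(name): a dict with "vertical_fov" (degrees; the focal length in pixels is half the picture's height over the tangent of half this angle, whatever the lens; pixels are square), "cx", "cy" (the principal point, pixels), "k1" (the pictures are not rectified: a ray, as slopes to the right and down, at radius r is drawn at 1 + k1 r^2 times it, then the intrinsics apply), "extrinsics" (4x4, takes a point from world to camera coordinates); the wrist camera has in their place "hand_eye" (4x4, takes a point from camera to tool coordinates, whose origin is the TCP and whose axes are the flange's). Camera axes: x right, y up, looking along -z (the intrinsics and any distortion apply to the point x, -y, -z); pixel columns grow to the right and rows downward; lengths in m; the calibration is good to about 2 mm. A picture is of the moment at which its call begins: read the wrist's pose just before it. camera_info takes no time and is no camera call.
- job_done(): hands the job in, once; it reports no verdict.
The state is a dict: "clock": time; "q": joint angles; "dq": joint speeds; "effort": joint torques, N m; "eef_pos": TCP position; "tool_rot": TCP orientation; "contact_force": force on the tool from outside, world axes, zero at the start; "ft_torque": the same for the moment, N m; "gripper_width": finger opening in m.
Only numpy, scipy, OpenCV 4.12 (cv2) and the standard library are available. Lean on these libraries where they do the work, as an engineer would, in place of code of your own. Each camera call takes 0.05 s, during which the arm holds its last target. There are 200 camera calls.

TASK

Handle the customer's returns on the black mat: first put the loose steel bolt into the bin with the other bolts and the brass coupling into the bin with the other couplings. Then pick up the blue-and-white carton, lift it over the upright divider without bumping it, and present it to the counter scanner: upright, centred over the glass window with its long side along the window's long side, about 2 cm above the glass and never touching the scanner. Finish still holding it there steadily, and leave all the other goods where they are.

Things in the scene. Friction and masses are not known exactly. Their poses are not given: they have to be found in the camera images.
- bolt_center (a point): Loose steel hex bolt with a nut threaded on, 90 mm long, lying on the counter; this point is the centre of its length, on its axis, 12 mm above the counter. x runs along the bolt from head to tip. Plain shank 16 mm in diameter from x = -33 to +22 mm (grip it there, across y); head and nut are hexagons 24 mm across flats. 0.11 to 0.22 kg
- coupling_center (a point): Loose brass pipe coupling, a short tube 34 mm in outer diameter, 22 mm in bore, 40 mm high, standing upright on the counter; this point is its centre, 20 mm above the counter. z is the tube's axis. 0.1 to 0.21 kg
- carton_center (a point): Closed, rigid blue carton with a white band, full of hose clamps, 100 mm long (its x), 50 mm wide (its y), 60 mm high (z), standing on the counter; this point is its centre, 30 mm above the counter. Grip it across its 50 mm width. 0.2 to 0.42 kg
- bin_bolts_floor (a point): Centre of the floor of the free front compartment of the bolts' bin (the grey bin with three bolts in its rear part), 12 mm above the counter. Compartment 124 mm long (x) by 102 mm wide (y), its rim 46 mm above this floor. x runs along the bin away from the robot, towards the rear part with the stock. Fixed; the two bins stand side by side on the rack and may be swapped
- bin_couplings_floor (a point): The same point for the couplings' bin (the grey bin with brass couplings in its rear part), same sizes and axes
- bin_bolts: The bolts' bin, grey steel, 200 mm (x) by 110 mm (y) by 50 mm high, origin at the centre of its underside; 4 mm walls; a partition at x = +30 mm parts the stock at the rear from the free front compartment. Fixed to the rack
- bin_couplings: The couplings' bin, same shape and origin. Fixed to the rack
- rack: Fixed flat steel rack, 220 mm (x) by 290 mm (y), 8 mm thick, on which both bins stand; origin on the counter, between the bins. On it, at y = -150 mm in its frame, stands the divider: an upright white perforated panel with a red top edge, 220 mm long (along x), 10 mm thick, its top 120 mm above the counter. It stands between the bins and the scanner; the carton must pass over it
- window (a point): Centre of the glass window of the flat black counter scanner, at the glass surface, 49.5 mm above the counter. The window is 130 mm long (its x) by 80 mm wide (its y), the scanner's housing 200 mm by 160 mm; z is up. Fixed
- scanner: The scanner's housing, origin at the centre of its underside, axes as those of the window
- red_carton: Bystander: small red carton 60 x 45 x 50 mm; origin at the centre of its underside
- tape_measure: Bystander: yellow tape measure 80 x 36 x 50 mm; origin under its centre
- jar: Bystander: amber jar with red cap, 60 mm in diameter, 85 mm high; origin under its centre
- open_carton: Bystander: open brown carton 90 x 80 x 70 mm with a raised flap, to 100 mm high; origin under its centre
- white_carton: Bystander: white and green carton 60 x 80 x 100 mm; origin under its centre
- screwdriver: Bystander: orange screwdriver, about 200 mm long, lying along its x; origin under its centre
Things that resemble listed ones, but are neither listed nor needed, are in the scene too. Of the things shaped like the part that bears bolt_center, the bare steel one is meant.

How it is judged (in metres and radians):
On the way:
1. bolt and coupling each lie released in the bin of their own kind (x of bolt_center in the frame of bin_bolts between -0.1 and 0.1 m and y of bolt_center in the frame of bin_bolts between -0.055 and 0.055 m and z of bolt_center in the frame of bin_bolts between 0 and 0.05 m and linear speed of each of bolt, coupling below 0.03 m/s and contact force between each of bolt, coupling and the fingers below 0.1 N and x of coupling_center in the frame of bin_couplings between -0.1 and 0.1 m and y of coupling_center in the frame of bin_couplings between -0.055 and 0.055 m and z of coupling_center in the frame of bin_couplings between 0 and 0.05 m), for 0.2 s.
At the end, for the whole second after the job is handed in: Bolt and coupling rest released in their own bins; the carton is held still by the fingers, tilted under 0.12 rad, long side within 0.15 rad of the window's, centre within 20 mm of the window's along each side, underside 8 to 35 mm above the glass, not touching the scanner (all of step 1 and x of carton_center in the frame of window between -0.02 and 0.02 m and y of carton_center in the frame of window between -0.02 and 0.02 m and z of carton_center in the frame of window between 0.038 and 0.065 m and angle between the x axis of carton_center and the x axis of window, either way round below 0.15 rad and angle between carton_center's own z axis and vertical below 0.12 rad and contact force between carton and the fingers above 1 N and contact force between carton and scanner below 0.05 N and linear speed of carton below 0.02 m/s); the arm keeps its last pose, push and grip.
It fails at once if the carton touches the scanner (contact force between carton and scanner above 0.3 N).
It fails at once if the carton bumps the rack or its divider (contact force between carton and rack above 0.3 N).
It fails at once if the carton passes the divider's line below its top edge (y of carton_center in the frame of rack between -0.17 and -0.13 m and height (world z) of carton_center below 0.12 m).
It fails at once if another article on the counter is shifted by more than 25 mm or knocked over (distance of any of red_carton, tape_measure, jar, open_carton, white_carton, screwdriver from where it was at the start of the episode above 0.025 m or angle between any of red_carton, tape_measure, jar, open_carton, white_carton, screwdriver's own z axis and vertical above 0.4 rad).
It also fails if it takes over 72 s, if anything falls off the work surface, if the arm or the gripper's body presses on something with over 40 N, if the wrist force passes 120 N, or if a joint passes its speed limit or range.

## Working session

There is one attempt and no reset: what is moved stays moved. The work goes in short steps, Python scripts to look and compute and a tool call to move; the robot and the scene stay as the last step left them, time stands still between calls to the robot, and variables do not carry over. Pictures are saved under pics/ and viewed, about 8 in all and at most 12, crops included, and the job is handed in when it is done.

Besides the shell and the picture viewer there is one more tool, called after "Request:" in YAML: its name, and indented under it one key for each argument. drive_tool: Moves the arm, as the interface text tells. Its arguments: {"type":"object","properties":{"motion":{"type":"array"}},"required":["motion"]}

```bash
mkdir -p pics; cat > h.py <<'E'
import numpy as np, cv2
from scipy.spatial.transform import Rotation as R
from plant import sense, get_image, camera_info, job_done
def T_tool(s):
    T=np.eye(4); T[:3,:3]=R.from_euler('xyz',s['tool_rot'],degrees=True).as_matrix(); T[:3,3]=s['eef_pos']; return T
def snap(name,tag):
    s=sense(); im,d=get_image(name); ci=camera_info(name)
    C=T_tool(s)@np.array(ci['hand_eye']) if name=='wrist' else np.linalg.inv(np.array(ci['extrinsics']))
    np.savez(f'pics/{tag}.npz',im=im,d=d,C=C,cam=[ci['vertical_fov'],ci['cx'],ci['cy'],ci['k1']])
    cv2.imwrite(f'pics/{tag}.png',im[:,:,::-1]); return s
def load(tag): return np.load(f'pics/{tag}.npz')
def rays(z,uv):
    fov,cx,cy,k=z['cam']; f=200/np.tan(np.radians(fov/2))
    uv=np.atleast_2d(np.array(uv,float)); p=(uv-[cx,cy])/f; q=p.copy()
    for _ in range(30): q=p/(1+k*(q**2).sum(1,keepdims=True))
    return np.c_[q[:,0],-q[:,1],-np.ones(len(q))]
def depthpt(z,uv):
    uv=np.atleast_2d(uv).astype(int); r=rays(z,uv); d=z['d'][uv[:,1],uv[:,0]][:,None]
    C=z['C']; return (r*d)@C[:3,:3].T+C[:3,3]
def planept(z,uv,h):
    C=z['C']; r=rays(z,uv)@C[:3,:3].T; o=C[:3,3]; return o+r*((h-o[2])/r[:,2])[:,None]
def cloud(z):
    v,u=np.mgrid[0:400,0:640]; return depthpt(z,np.c_[u.ravel(),v.ravel()]).reshape(400,640,3)
E
python3 - <<'E'
from h import *
print(sense())
for n in('scene','side','wrist'):
    snap(n,n+'0'); print(n,load(n+'0')['cam'],load(n+'0')['C'].round(3).tolist())
E
```

```text
{'clock': 0.0, 'q': array([ 6.44891006e+01,  2.83148070e+01,  7.71261220e+01,  2.02686019e-04,
        7.46276097e+01, -5.47220287e+00]), 'dq': array([-0.00051828,  0.00632415,  0.04745723,  0.01585413, -0.02346004,
       -0.00417387]), 'effort': array([-2.08760095e-03, -8.82147503e+01, -3.83892202e+01, -5.86925239e-05,
        9.67562723e-03, -2.40242548e-05]), 'eef_pos': array([0.21401071, 0.58685078, 0.23070705]), 'tool_rot': array([-1.79931792e+02, -6.73052620e-03,  1.59961246e+02]), 'contact_force': array([-0.82008836, -0.05783435,  0.77065975]), 'ft_torque': array([-0.00601512, -0.00575167,  0.06366687]), 'gripper_width': 0.0854063741037468}
scene [5.36963085e+01 3.19725928e+02 1.99215193e+02 1.49711516e-02] [[-0.404, -0.769, 0.495, 1.024], [0.914, -0.349, 0.205, 0.24], [0.015, 0.536, 0.844, 0.923], [0.0, 0.0, 0.0, 1.0]]
side [4.26989964e+01 3.16568520e+02 1.97526325e+02 1.75328168e-02] [[0.854, 0.397, -0.338, 0.029], [-0.521, 0.624, -0.583, -0.82], [-0.02, 0.673, 0.739, 1.118], [0.0, 0.0, 0.0, 1.0]]
wrist [5.88034029e+01 3.24145069e+02 2.04348848e+02 1.15792036e-02] [[0.342, -0.902, -0.262, 0.147], [0.94, 0.328, 0.098, 0.612], [-0.002, -0.28, 0.96, 0.373], [0.0, 0.0, 0.0, 1.0]]
```

View pics/scene0.png

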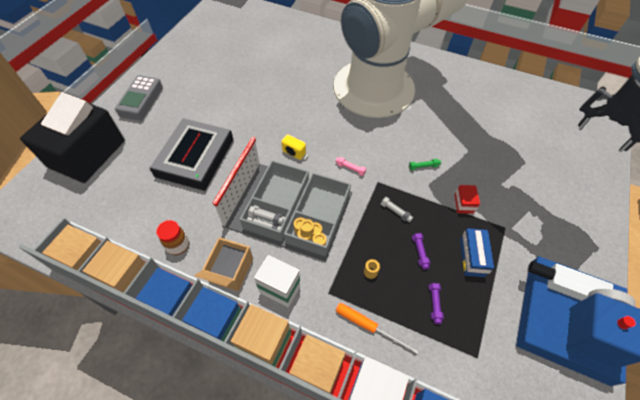

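View pics/side0.png

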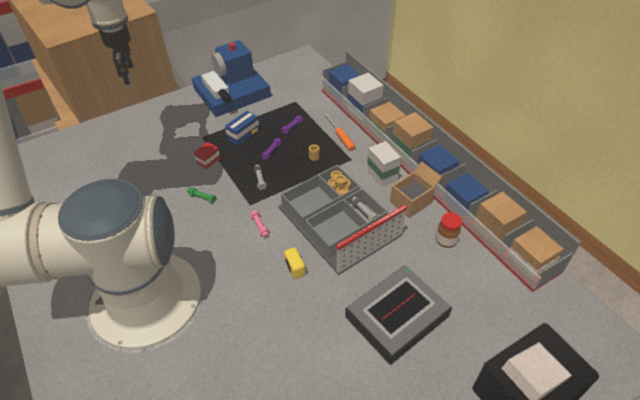

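Bolt-shaped things in the scene view: purple (421,251) and (436,303), pink (350,166), green (424,164), bare grey on the mat (397,209), which is the bare steel one. The coupling is at (372,269) and the carton at (478,252). The bolts' bin stands at (265,210), next to the divider, and the couplings' bin at (318,215). I'll confirm in a crop and measure from the depth.

```bash
python3 - <<'E'
from h import *
z=load('scene0'); im=z['im'][:,:,::-1]
a=cv2.resize(im[165:315,210:510],None,fx=2.6,fy=2.6,interpolation=cv2.INTER_CUBIC)
cv2.imwrite('pics/crop1.png',a)
for n in('scene0','side0'):
    z=load(n); P=cloud(z); im=z['im'].astype(int); r,g,b=im[...,0],im[...,1],im[...,2]
    print(n)
    pts={'scene0':dict(bolt=(397,209),coup=(372,265),carton=(478,240),red=(467,193),tape=(293,145),jar=(170,232),open=(228,250),white=(277,275),win=(190,147),scL=(222,130),divtop=(237,180),bf=(278,185),cf=(322,198),tissue=(70,110)),
         'side0':dict(bolt=(260,177),coup=(314,148),carton=(240,122),win=(398,305),divtop=(372,227),bf=(340,222),cf=(307,198))}[n]
    for k,v in pts.items(): print(k,depthpt(z,v)[0].round(3))
E
```

```text
scene0
bolt [0.438 0.221 0.02 ]
coup [0.616 0.214 0.019]
carton [0.469 0.428 0.064]
red [0.334 0.376 0.052]
tape [ 0.375 -0.117  0.048]
jar [ 0.762 -0.25   0.083]
open [ 0.735 -0.116  0.046]
white [0.76  0.034 0.099]
win [ 0.502 -0.38   0.047]
scL [ 0.409 -0.331  0.047]
divtop [ 0.565 -0.184  0.081]
bf [ 0.495 -0.106  0.012]
cf [0.483 0.022 0.012]
tissue [ 0.592 -0.655  0.157]
side0
bolt [0.43  0.208 0.02 ]
coup [0.63  0.222 0.03 ]
carton [0.477 0.432 0.058]
win [ 0.503 -0.373  0.045]
divtop [ 0.55  -0.194  0.121]
bf [ 0.541 -0.064  0.013]
cf [0.509 0.062 0.015]
```

View pics/crop1.png

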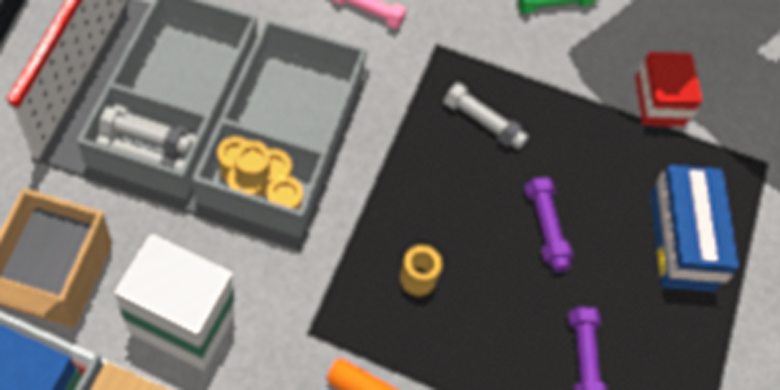

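The crop confirms it: the bare steel bolt is at about (397,209) in the full picture, head at the lower right or upper left still to be told. Now precise fits.

```bash
python3 - <<'E'
from h import *
def rect(m,tag,P,show=True):
    p=P[m][:,:2]; (c,wh,a)=cv2.minAreaRect((p*1000).astype(np.float32))
    w,h=wh
    if w<h: w,h,a=h,w,a+90
    print(' ',tag,'n',len(p),'c',np.round(c,1),'wh',round(w,1),round(h,1),'long yaw',round(a%180,1),'zmed',P[m][:,2].mean().round(4))
for n in('scene0','side0'):
    z=load(n); P=cloud(z); im=z['im'].astype(int); r,g,b=im[...,0],im[...,1],im[...,2]
    x,y,h=P[...,0],P[...,1],P[...,2]; print(n)
    near=lambda cx,cy,R:np.hypot(x-cx,y-cy)<R
    sat=im.max(2)-im.min(2)
    er=lambda m:cv2.morphologyEx(m.astype(np.uint8),cv2.MORPH_OPEN,np.ones((2,2)))>0
    rect(near(.435,.215,.07)&(h>.008)&(h<.03)&(sat<60)&(im.sum(2)>240),'bolt',P)
    rect(near(.62,.218,.04)&(h>.034)&(h<.045),'coupling top',P)
    rect(er(near(.475,.43,.075)&(h>.053)&(h<.068)),'carton top',P)
    rect(er(near(.5,-.378,.14)&(h>.036)&(h<.058)),'scanner',P)
    rect(er(near(.5,-.378,.075)&(h>.036)&(h<.058)&(im.sum(2)<120)),'window dark',P)
    rect(er((x>.35)&(x<.75)&(y>-.19)&(y<.13)&(h>.053)&(h<.066)),'bin rims',P)
    rect(er((x>.35)&(x<.75)&(y>-.3)&(y<.13)&(h>.112)&(h<.126)),'div top',P)
    rect(near(.334,.376,.06)&(h>.044)&(h<.056),'red',P)
E
```

```text
scene0
  bolt n 214 c [434.9 220.7] wh 90.5 26.3 long yaw 77.7 zmed 0.0195
  coupling top n 102 c [628.  215.1] wh 32.7 31.5 long yaw 25.2 zmed 0.0392
  carton top n 840 c [465.7 446.3] wh 131.7 79.9 long yaw 19.0 zmed 0.0582
  scanner n 3196 c [ 758.7 -149.4] wh 911.2 238.0 long yaw 41.1 zmed 0.0492
  window dark n 749 c [ 763.9 -111. ] wh 864.5 122.8 long yaw 45.3 zmed 0.0539
  bin rims n 1363 c [741.5   3.5] wh 666.1 314.3 long yaw 14.6 zmed 0.0544
  div top n 398 c [ 512.4 -196.4] wh 315.3 39.4 long yaw 12.7 zmed 0.1143
  red n 372 c [335.  381.5] wh 62.5 49.1 long yaw 20.7 zmed 0.0502
side0
  bolt n 138 c [435.3 218.4] wh 97.5 27.3 long yaw 69.0 zmed 0.0184
  coupling top n 54 c [622.3 212.1] wh 39.5 28.3 long yaw 58.7 zmed 0.0385
  carton top n 347 c [481.8 429.9] wh 99.3 52.0 long yaw 20.9 zmed 0.058
  scanner n 5140 c [ 284.2 -520.9] wh 753.5 225.4 long yaw 33.0 zmed 0.05
  window dark n 0 c [0. 0.] wh 0.0 0.0 long yaw 0.0 zmed nan
  bin rims n 1154 c [ 428.7 -400.6] wh 1094.7 380.0 long yaw 65.6 zmed 0.055
  div top n 401 c [ 322.1 -423.4] wh 975.0 150.3 long yaw 44.8 zmed 0.1199
  red n 217 c [331.  379.3] wh 62.6 51.3 long yaw 20.3 zmed 0.049<stdin>:6: RuntimeWarning: Mean of empty slice.
  ret = ret.dtype.type(ret / rcount)
```

```bash
python3 - <<'E'
from h import *
def rect(m,tag,P):
    m8=cv2.erode(m.astype(np.uint8),np.ones((3,3)))
    nl,lab,st,_=cv2.connectedComponentsWithStats(m.astype(np.uint8))
    k=1+np.argmax(st[1:,4]); m=m&(lab==k)
    p=P[m][:,:2]; (c,wh,a)=cv2.minAreaRect((p*1000).astype(np.float32)); w,h=wh
    if w<h: w,h,a=h,w,a+90
    print(' ',tag,'n',len(p),'c',np.round(c,1),'wh',round(w,1),round(h,1),'yaw',round(a%180,1),'z',P[m][:,2].mean().round(4))
for n in('scene0','side0'):
    z=load(n); P=cloud(z); im=z['im'].astype(int)
    x,y,h=P[...,0],P[...,1],P[...,2]; print(n)
    near=lambda cx,cy,R:np.hypot(x-cx,y-cy)<R
    s=near(.5,-.378,.16)&(h>.04)&(h<.056)
    rect(s,'scanner',P)
    rect(s&near(.5,-.378,.09)&(im[...,1]<45),'window',P)
    rect(near(.475,.43,.08)&(h>.053)&(h<.068),'carton',P)
    box=(x>.35)&(x<.75)&(y>-.22)&(y<.13)
    rect(box&(h>.052)&(h<.064),'rims',P)
    rect(box&(h>.113)&(h<.127),'div top',P)
    rect(box&(h>.008)&(h<.016)&(x<.57)&(y<-.03)&(y>-.13),'bolt bin floor',P)
    rect(box&(h>.008)&(h<.016)&(x<.57)&(y>-.02)&(y<.1),'coup bin floor',P)
E
```

```text
scene0
  scanner n 3101 c [ 504.8 -373.6] wh 198.8 158.2 yaw 6.7 z 0.048
  window n 858 c [ 501.7 -375.9] wh 124.3 76.6 yaw 7.0 z 0.0492
  carton n 845 c [484.7 438.1] wh 102.1 52.1 yaw 19.0 z 0.0606
  rims n 577 c [541.7  36.4] wh 202.6 110.8 yaw 4.1 z 0.0573
  div top n 382 c [ 558.1 -187.1] wh 223.0 12.9 yaw 3.9 z 0.1191
  bolt bin floor n 887 c [503.6 -90.4] wh 102.3 84.9 yaw 3.6 z 0.0121
  coup bin floor n 1094 c [494.8  29.5] wh 102.9 96.9 yaw 4.5 z 0.0123
side0
  scanner n 5023 c [ 499.1 -378.5] wh 199.4 160.9 yaw 7.5 z 0.0483
  window n 14 c [ 496.2 -412.1] wh 13.3 12.8 yaw 154.4 z 0.0496
  carton n 351 c [480.9 433.5] wh 104.5 57.1 yaw 16.8 z 0.0592
  rims n 585 c [546.9 -81.8] wh 205.2 118.6 yaw 4.2 z 0.0565
  div top n 385 c [ 554.9 -188.4] wh 221.1 16.4 yaw 3.6 z 0.119
  bolt bin floor n 683 c [520.5 -70.5] wh 100.5 77.7 yaw 2.6 z 0.0121
  coup bin floor n 603 c [514.6  53.5] wh 107.9 73.6 yaw 4.4 z 0.0119
```

```bash
cat >> h.py <<'E'
def go(x,y,zz,yaw=None):
    s=sense(); T=T_tool(s); d=T[:3,:3].T@(np.array([x,y,zz])-T[:3,3])*100
    cur=s['tool_rot'][2]; sp=0 if yaw is None else -np.radians((yaw-cur+180)%360-180)
    print('t',s['clock'],'pos',s['eef_pos'].round(4),'rot',s['tool_rot'].round(1),'w',round(s['gripper_width'],4),'F',s['contact_force'].round(1)); print('SHIFT cm',d.round(2),'spin',round(sp,3))
E
python3 -c "
from h import *
go(.435,.219,.2,75)"
```

```text
t 0.15 pos [0.2141 0.5869 0.2308] rot [-179.9   -0.   160. ] w 0.0855 F [0.3 0.3 0. ]
SHIFT cm [-33.36 -26.99   3.1 ] spin 1.483
```

Request:
drive_tool:
  motion:
    - {"fingers": 1,"tx": -33.4,"ty": -27,"tz": 3.1,"spin": 1.48}
    - {"fingers": 1,"tx": -33.4,"ty": -27,"tz": 3.1,"spin": 1.48}
    - {"fingers": 1,"tx": -33.4,"ty": -27,"tz": 3.1,"spin": 1.48}
    - {"fingers": 1,"tx": -33.4,"ty": -27,"tz": 3.1,"spin": 1.48}
    - {"fingers": 1,"tx": -33.4,"ty": -27,"tz": 3.1,"spin": 1.48}

```text
clock: 0.78
eef_pos: [0.3754, 0.3182, 0.2087]
tool_rot: [180.0, -0.0, 105.9]
contact_force: [1.5, 0.8, 0.2]
gripper_width: 0.0853
```

```bash
python3 -c "
from h import *
go(.435,.219,.2,75)"
```

```text
t 0.775 pos [0.3754 0.3182 0.2087] rot [180.   -0.  105.9] w 0.0853 F [1.5 0.8 0.2]
SHIFT cm [-11.18   3.01   0.87] spin 0.539
```

Request:
drive_tool:
  motion:
    - {"fingers": 1,"tx": -11.2,"ty": 3,"tz": 0.9,"spin": 0.54}
    - {"fingers": 1,"tx": -11.2,"ty": 3,"tz": 0.9,"spin": 0.54}
    - {"fingers": 1,"tx": -11.2,"ty": 3,"tz": 0.9,"spin": 0.54}
    - {"fingers": 1,"tx": -11.2,"ty": 3,"tz": 0.9,"spin": 0.54}

```text
clock: 1.27
eef_pos: [0.435, 0.2204, 0.1996]
tool_rot: [-180.0, 0.0, 75.3]
contact_force: [-1.0, 0.9, -0.5]
gripper_width: 0.0855
```

```bash
python3 - <<'E'
from h import *
snap('wrist','w1'); z=load('w1'); P=cloud(z); im=z['im'].astype(int)
x,y,h=P[...,0],P[...,1],P[...,2]; sat=im.max(2)-im.min(2)
m=(np.hypot(x-.435,y-.219)<.07)&(h>.006)&(h<.03)
nl,lab,st,_=cv2.connectedComponentsWithStats(m.astype(np.uint8)); m=lab==1+np.argmax(st[1:,4])
c,wh,a=cv2.minAreaRect((P[m][:,:2]*1000).astype(np.float32)); print(m.sum(),np.round(c,1),np.round(wh,1),a,P[m][:,2].max())
go(.435,.219,.2,75)
E
```

```text
2015 [434.5 220.1] [90.5 27.8] 72.84278106689453 0.02696927095588386
t 1.325 pos [0.4347 0.2209 0.1997] rot [-180.     0.    75.5] w 0.0854 F [-0.5  0.4 -0.7]
SHIFT cm [-0.18  0.07 -0.03] spin 0.009
```

View pics/w1.png

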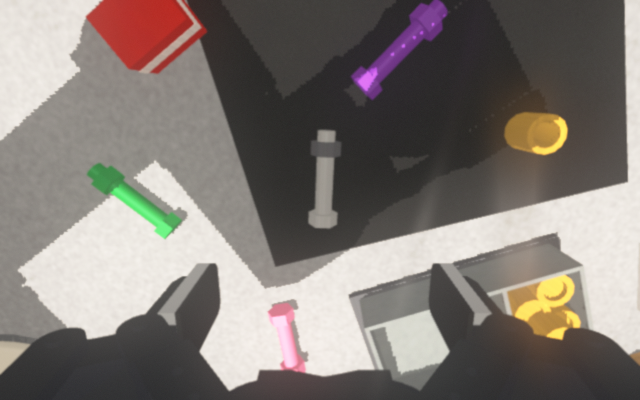

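The wrist view shows the bare bolt at (323,180): head (323,218), nut (326,148). It fits (0.4345, 0.220) at yaw 72.8°, 90 mm long, which agrees with the scene view. Going down.

Request:
drive_tool:
  motion:
    - {"fingers": 1,"tx": -0.1,"ty": 0,"tz": 6,"spin": 0.045}
    - {"fingers": 1,"tx": -0.1,"ty": 0,"tz": 12,"spin": 0.045}
    - {"fingers": 1,"tx": -0.1,"ty": 0,"tz": 17,"spin": 0.045}
    - {"fingers": 1,"tx": -0.1,"ty": 0,"tz": 19.6,"spin": 0.045}
    - {"fingers": 1,"tx": -0.1,"ty": 0,"tz": 19.6,"spin": 0.045}

```text
clock: 1.95
eef_pos: [0.4333, 0.2202, 0.0025]
tool_rot: [-179.8, 0.1, 73.0]
contact_force: [-0.8, 1.8, 0.4]
gripper_width: 0.0851
```

Request:
drive_tool:
  motion:
    - {"fingers": 0,"tx": 0,"ty": 0,"tz": 0,"spin": 0}
    - {"fingers": 0,"tx": 0,"ty": 0,"tz": 0,"spin": 0}
    - {"fingers": 0,"tx": 0,"ty": 0,"tz": 0,"spin": 0}
    - {"fingers": 0,"tx": 0,"ty": 0,"tz": 0,"spin": 0}
    - {"fingers": 0,"tx": 0,"ty": 0,"tz": 0,"spin": 0}

```text
clock: 2.58
eef_pos: [0.4349, 0.22, 0.0045]
tool_rot: [180.0, -0.0, 72.7]
contact_force: [-2.6, 0.1, 14.0]
gripper_width: 0.0134
```

Request:
drive_tool:
  motion:
    - {"fingers": 0,"tx": 0,"ty": 0,"tz": -0.1,"spin": 0}
    - {"fingers": 0,"tx": 0,"ty": 0,"tz": -0.2,"spin": 0}
    - {"fingers": 0,"tx": 0,"ty": 0,"tz": -0.3,"spin": 0}

```text
clock: 2.95
eef_pos: [0.4346, 0.2199, 0.0068]
tool_rot: [-180.0, 0.0, 72.7]
contact_force: [-0.0, -0.9, -1.2]
gripper_width: 0.0136
```

Request:
drive_tool:
  motion:
    - {"fingers": 0,"tx": 0,"ty": 0,"tz": -2,"spin": 0}
    - {"fingers": 0,"tx": 0,"ty": 0,"tz": -6,"spin": 0}
    - {"fingers": 0,"tx": 0,"ty": 0,"tz": -10,"spin": 0}
    - {"fingers": 0,"tx": 0,"ty": 0,"tz": -13,"spin": 0}
    - {"fingers": 0,"tx": 0,"ty": 0,"tz": -13,"spin": 0}

```text
clock: 3.58
eef_pos: [0.4356, 0.2203, 0.1386]
tool_rot: [179.8, -0.1, 72.7]
contact_force: [0.2, -0.8, -3.4]
gripper_width: 0.0132
```

```bash
python3 - <<'E'
from h import *
snap('wrist','w2'); z=load('w2'); P=cloud(z); d=z['d']
im=z['im'][:,:,::-1]; cv2.imwrite('pics/w2c.png',im[150:400,150:500])
go(.512,-.084,.14,4)
E
```

```text
t 3.625 pos [0.4349 0.22   0.1372] rot [ 1.799e+02 -1.000e-01  7.270e+01] w 0.0134 F [-0.1 -0.4 -2. ]
SHIFT cm [-26.74  16.39  -0.28] spin 1.2
```

View pics/w2c.png

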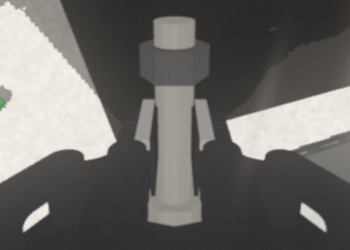

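The bolt is gripped across the shank and level, nut at (175,60) and head at (175,210) in the crop. On to the bolts' bin.

Request:
drive_tool:
  motion:
    - {"fingers": 0,"tx": -26.7,"ty": 16.4,"tz": -0.5,"spin": 1.2}
    - {"fingers": 0,"tx": -26.7,"ty": 16.4,"tz": -0.5,"spin": 1.2}
    - {"fingers": 0,"tx": -26.7,"ty": 16.4,"tz": -0.5,"spin": 1.2}
    - {"fingers": 0,"tx": -26.7,"ty": 16.4,"tz": -0.5,"spin": 1.2}
    - {"fingers": 0,"tx": -26.7,"ty": 16.4,"tz": -0.5,"spin": 1.2}

```text
clock: 4.25
eef_pos: [0.5113, -0.0849, 0.1404]
tool_rot: [-179.9, 0.1, 18.6]
contact_force: [1.2, -0.7, -1.4]
gripper_width: 0.014
```

```bash
python3 -c "
from h import *
go(.512,-.084,.14,4)"
```

```text
t 4.25 pos [ 0.5113 -0.0849  0.1404] rot [-1.799e+02  1.000e-01  1.860e+01] w 0.014 F [ 1.2 -0.7 -1.4]
SHIFT cm [ 0.1  -0.06  0.04] spin 0.256
```

Request:
drive_tool:
  motion:
    - {"fingers": 0,"tx": 0,"ty": 0,"tz": 0,"spin": 0.26}
    - {"fingers": 0,"tx": 0,"ty": 0,"tz": 0,"spin": 0.26}
    - {"fingers": 0,"tx": 0,"ty": 0,"tz": 0,"spin": 0.26}

```text
clock: 4.62
eef_pos: [0.511, -0.0829, 0.1404]
tool_rot: [-180.0, 0.1, 4.1]
contact_force: [-0.2, -0.1, -1.8]
gripper_width: 0.0135
```

```bash
python3 - <<'E'
from h import *
snap('scene','s3'); snap('wrist','w3')
a=cv2.imread('pics/s3.png')[130:280,180:400]; b=cv2.imread('pics/w3.png')
cv2.imwrite('pics/s3c.png',np.hstack([cv2.resize(a,None,fx=2,fy=2,interpolation=2),cv2.resize(b,(480,300))])[:, :])
z=load('w3');P=cloud(z);x,y,h=P[...,0],P[...,1],P[...,2]
def ext(m):
    q=P[m];c,s=np.cos(np.radians(4)),np.sin(np.radians(4)); u=q[:,0]*c+q[:,1]*s; v=-q[:,0]*s+q[:,1]*c
    print(m.sum(),np.percentile(u,[.5,99.5]).round(4),np.percentile(v,[.5,99.5]).round(4))
ext((h>.009)&(h<.016)&(np.hypot(x-.512,y+.084)<.085)&(y<-.03))
go(.512,-.084,.022,4)
E
```

```text
16077 [0.4459 0.5801] [-0.1967 -0.0708]
t 4.725 pos [ 0.5113 -0.0827  0.1409] rot [-1.8e+02  1.0e-01  4.2e+00] w 0.0136 F [ 1.1 -0.1 -1.8]
SHIFT cm [ 0.08  0.15 11.89] spin 0.004
```

View pics/s3c.png

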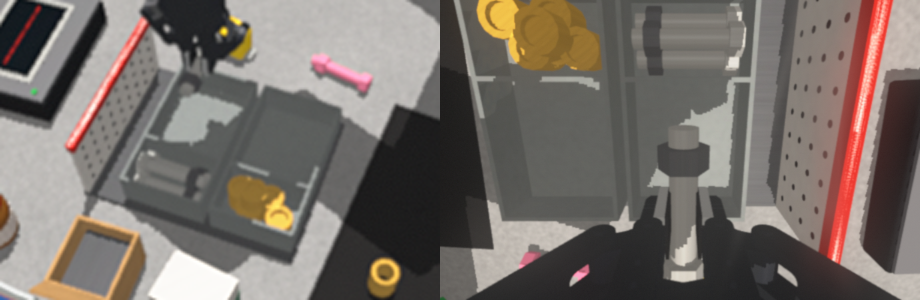

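The tool is centred over the free front compartment of the bolts' bin, next to the divider, with the bolt along its length. Lowering and releasing.

Request:
drive_tool:
  motion:
    - {"fingers": 0,"tx": 0.1,"ty": 0.1,"tz": 4,"spin": 0}
    - {"fingers": 0,"tx": 0.1,"ty": 0.1,"tz": 7.5,"spin": 0}
    - {"fingers": 0,"tx": 0.1,"ty": 0.1,"tz": 10.5,"spin": 0}
    - {"fingers": 0,"tx": 0.1,"ty": 0.1,"tz": 11.9,"spin": 0}
    - {"fingers": 0,"tx": 0.1,"ty": 0.1,"tz": 12.1,"spin": 0}

```text
clock: 5.35
eef_pos: [0.5126, -0.0836, 0.0203]
tool_rot: [-180.0, 0.1, 4.2]
contact_force: [-0.4, -0.8, -1.3]
gripper_width: 0.0137
```

Request:
drive_tool:
  motion:
    - {"fingers": 0.45,"tx": 0,"ty": 0,"tz": 0,"spin": 0}
    - {"fingers": 0.45,"tx": 0,"ty": 0,"tz": 0,"spin": 0}
    - {"fingers": 0.45,"tx": 0,"ty": 0,"tz": 0,"spin": 0}
    - {"fingers": 0.45,"tx": 0,"ty": 0,"tz": 0,"spin": 0}

```text
clock: 5.85
eef_pos: [0.513, -0.0839, 0.0211]
tool_rot: [180.0, -0.0, 4.1]
contact_force: [0.4, -0.1, 1.2]
gripper_width: 0.0385
```

Request:
drive_tool:
  motion:
    - {"fingers": 0.45,"tx": 0,"ty": 0,"tz": -2,"spin": 0}
    - {"fingers": 0.45,"tx": 0,"ty": 0,"tz": -6,"spin": 0}
    - {"fingers": 0.45,"tx": 0,"ty": 0,"tz": -11,"spin": 0}
    - {"fingers": 0.45,"tx": 0,"ty": 0,"tz": -13,"spin": 0}

```text
clock: 6.35
eef_pos: [0.5137, -0.0841, 0.1535]
tool_rot: [179.9, -0.2, 4.1]
contact_force: [-0.2, 0.3, -0.3]
gripper_width: 0.0389
```

```bash
python3 - <<'E'
from h import *
snap('wrist','w4')
z=load('w4');P=cloud(z);x,y,h=P[...,0],P[...,1],P[...,2]
m=(np.abs(x-.512)<.065)&(np.abs(y+.084)<.05)&(h>.019)&(h<.045)
nl,lab,st,cen=cv2.connectedComponentsWithStats(m.astype(np.uint8)); 
for k in range(1,nl):
    if st[k,4]>150: q=P[lab==k]; print(st[k],q.min(0).round(3),q.max(0).round(3),q.mean(0).round(3))
go(.627,.215,.15,4)
E
```

```text
[393 117   8  31 188] [ 0.557 -0.134  0.019] [ 0.577 -0.132  0.045] [ 0.568 -0.133  0.032]
[ 306  137   36  117 2839] [ 0.467 -0.101  0.019] [ 0.558 -0.068  0.038] [ 0.514 -0.084  0.032]
[257 171  10  85 472] [ 0.46  -0.039  0.019] [ 0.529 -0.034  0.045] [ 0.496 -0.036  0.032]
[ 281  262   88   16 1257] [ 0.449 -0.126  0.019] [ 0.456 -0.052  0.045] [ 0.453 -0.089  0.032]
t 6.4 pos [ 0.5143 -0.0842  0.1548] rot [179.9  -0.3   4.1] w 0.0389 F [ 1.9 -0.1  3.9]
SHIFT cm [ 13.39 -29.03   0.5 ] spin 0.002
```

Request:
drive_tool:
  motion:
    - {"fingers": 1,"tx": 13.4,"ty": -29,"tz": 0.5,"spin": 0}
    - {"fingers": 1,"tx": 13.4,"ty": -29,"tz": 0.5,"spin": 0}
    - {"fingers": 1,"tx": 13.4,"ty": -29,"tz": 0.5,"spin": 0}
    - {"fingers": 1,"tx": 13.4,"ty": -29,"tz": 0.5,"spin": 0}
    - {"fingers": 1,"tx": 13.4,"ty": -29,"tz": 0.5,"spin": 0}

```text
clock: 7.02
eef_pos: [0.6234, 0.2105, 0.1454]
tool_rot: [180.0, 0.0, 4.1]
contact_force: [-0.1, -0.9, 0.2]
gripper_width: 0.085
```

```bash
python3 - <<'E'
from h import *
s=snap('wrist','w5')
z=load('w5');P=cloud(z);x,y,h=P[...,0],P[...,1],P[...,2]
m=(np.hypot(x-.627,y-.215)<.04)&(h>.035)&(h<.046)
nl,lab,st,cen=cv2.connectedComponentsWithStats(m.astype(np.uint8)); m=lab==1+np.argmax(st[1:,4])
q=(P[m][:,:2]*1000).astype(np.float32); print(m.sum(),cv2.minEnclosingCircle(q),P[m].min(0),P[m].max(0))
c=cv2.minEnclosingCircle(q)[0]; go(c[0]/1000,c[1]/1000,.008,4)
E
```

```text
998 ((625.310546875, 215.4839324951172), 16.99016761779785) [0.60838637 0.19883402 0.03503102] [0.6422232  0.23176654 0.0418259 ]
t 7.075 pos [0.6254 0.2172 0.1454] rot [-1.799e+02 -1.000e-01  4.300e+00] w 0.0855 F [-4.   6.9 -0.7]
SHIFT cm [-0.05  0.21 13.73] spin 0.005
```

Request:
drive_tool:
  motion:
    - {"fingers": 1,"tx": -0.1,"ty": 0,"tz": 3,"spin": 0}
    - {"fingers": 1,"tx": -0.1,"ty": 0,"tz": 7,"spin": 0}
    - {"fingers": 1,"tx": -0.1,"ty": 0,"tz": 11,"spin": 0}
    - {"fingers": 1,"tx": -0.1,"ty": 0,"tz": 13.7,"spin": 0}
    - {"fingers": 1,"tx": -0.1,"ty": 0,"tz": 13.7,"spin": 0}

```text
clock: 7.7
eef_pos: [0.6205, 0.208, 0.0066]
tool_rot: [180.0, 0.2, 4.1]
contact_force: [-0.0, -0.7, 1.0]
gripper_width: 0.0856
```

Request:
drive_tool:
  motion:
    - {"fingers": 0,"tx": 0,"ty": 0,"tz": 0,"spin": 0}
    - {"fingers": 0,"tx": 0,"ty": 0,"tz": 0,"spin": 0}
    - {"fingers": 0,"tx": 0,"ty": 0,"tz": 0,"spin": 0}
    - {"fingers": 0,"tx": 0,"ty": 0,"tz": 0,"spin": 0}
    - {"fingers": 0,"tx": 0,"ty": 0,"tz": 0,"spin": 0}

```text
clock: 8.32
eef_pos: [0.6228, 0.2087, 0.0103]
tool_rot: [-180.0, -0.1, 4.1]
contact_force: [-1.8, 0.1, 11.8]
gripper_width: 0.0321
```

Request:
drive_tool:
  motion:
    - {"fingers": 0,"tx": 0,"ty": 0,"tz": -2,"spin": 0}
    - {"fingers": 0,"tx": 0,"ty": 0,"tz": -6,"spin": 0}
    - {"fingers": 0,"tx": 0,"ty": 0,"tz": -10,"spin": 0}
    - {"fingers": 0,"tx": 0,"ty": 0,"tz": -14,"spin": 0}
    - {"fingers": 0,"tx": 0,"ty": 0,"tz": -14,"spin": 0}

```text
clock: 8.95
eef_pos: [0.624, 0.2088, 0.1536]
tool_rot: [-179.9, -0.4, 4.1]
contact_force: [-0.4, 0.5, -1.9]
gripper_width: 0.032
```

```bash
python3 -c "
from h import *
go(.507,.035,.15,4)"
```

```text
t 8.95 pos [0.624  0.2088 0.1536] rot [-179.9   -0.4    4.1] w 0.032 F [-0.4  0.5 -1.9]
SHIFT cm [-12.92  16.5    0.25] spin 0.002
```

Request:
drive_tool:
  motion:
    - {"fingers": 0,"tx": -12.9,"ty": 16.5,"tz": 0.3,"spin": 0}
    - {"fingers": 0,"tx": -12.9,"ty": 16.5,"tz": 0.3,"spin": 0}
    - {"fingers": 0,"tx": -12.9,"ty": 16.5,"tz": 0.3,"spin": 0}
    - {"fingers": 0,"tx": -12.9,"ty": 16.5,"tz": 0.3,"spin": 0}
    - {"fingers": 0,"tx": -12.9,"ty": 16.5,"tz": 0.3,"spin": 0}

```text
clock: 9.57
eef_pos: [0.5047, 0.0337, 0.1461]
tool_rot: [-180.0, 0.0, 4.0]
contact_force: [1.0, 0.2, -1.0]
gripper_width: 0.0321
```

```bash
python3 - <<'E'
from h import *
s=snap('wrist','w6'); snap('side','sd6')
b=cv2.imread('pics/sd6.png')[80:300,180:460]; cv2.imwrite('pics/w6c.png',np.hstack([cv2.resize(cv2.imread('pics/w6.png'),(480,300)),cv2.resize(b,(382,300))])[:,:])
go(.507,.035,.024,4)
E
```

```text
t 9.675 pos [0.506  0.0349 0.1461] rot [-180.    -0.     4.1] w 0.0322 F [-0.1  0.3 -0.7]
SHIFT cm [ 0.09  0.   12.21] spin 0.002
```

View pics/w6c.png

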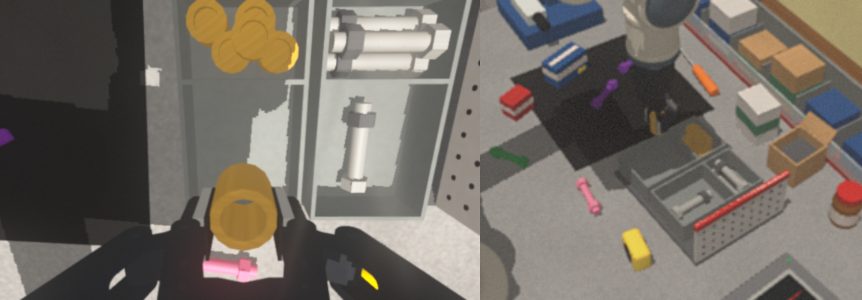

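Coupling held upright over the couplings' bin's front compartment (wrist view (245,205)); the bolt lies in its own bin at (357,145). Lowering.

Request:
drive_tool:
  motion:
    - {"fingers": 0,"tx": 0,"ty": 0,"tz": 4,"spin": 0}
    - {"fingers": 0,"tx": 0,"ty": 0,"tz": 8,"spin": 0}
    - {"fingers": 0,"tx": 0,"ty": 0,"tz": 11,"spin": 0}
    - {"fingers": 0,"tx": 0,"ty": 0,"tz": 12,"spin": 0}
    - {"fingers": 0,"tx": 0,"ty": 0,"tz": 12.2,"spin": 0}

```text
clock: 10.3
eef_pos: [0.5058, 0.0351, 0.0238]
tool_rot: [-180.0, 0.0, 4.2]
contact_force: [0.3, -1.1, -0.9]
gripper_width: 0.0316
```

Request:
drive_tool:
  motion:
    - {"fingers": 0.58,"tx": 0,"ty": 0,"tz": 0,"spin": 0}
    - {"fingers": 0.58,"tx": 0,"ty": 0,"tz": 0,"spin": 0}
    - {"fingers": 0.58,"tx": 0,"ty": 0,"tz": 0,"spin": 0}
    - {"fingers": 0.58,"tx": 0,"ty": 0,"tz": 0,"spin": 0}

```text
clock: 10.8
eef_pos: [0.5055, 0.0345, 0.0242]
tool_rot: [180.0, -0.0, 4.1]
contact_force: [-0.0, 0.9, -0.9]
gripper_width: 0.0497
```

Request:
drive_tool:
  motion:
    - {"fingers": 0.58,"tx": 0,"ty": 0,"tz": -1.5,"spin": 0}
    - {"fingers": 0.58,"tx": 0,"ty": 0,"tz": -4,"spin": 0}
    - {"fingers": 0.58,"tx": 0,"ty": 0,"tz": -8,"spin": 0}
    - {"fingers": 0.58,"tx": 0,"ty": 0,"tz": -13,"spin": 0}
    - {"fingers": 0.58,"tx": 0,"ty": 0,"tz": -17,"spin": 0}

```text
clock: 11.42
eef_pos: [0.5053, 0.0346, 0.1968]
tool_rot: [180.0, -0.1, 4.1]
contact_force: [0.8, -1.0, -0.1]
gripper_width: 0.0495
```

```bash
python3 - <<'E'
from h import *
snap('wrist','w7')
z=load('w7');P=cloud(z);x,y,h=P[...,0],P[...,1],P[...,2]
m=(np.abs(x-.507)<.06)&(np.abs(y-.035)<.045)&(h>.02)&(h<.07)
nl,lab,st,cen=cv2.connectedComponentsWithStats(m.astype(np.uint8)); 
for k in range(1,nl):
    if st[k,4]>150: q=P[lab==k]; print(st[k],q.min(0).round(3),q.max(0).round(3),q.mean(0).round(3))
go(.483,.436,.20,18.5)
E
```

```text
[ 305  159   39   45 1114] [0.493 0.019 0.02 ] [0.526 0.051 0.054] [0.51  0.035 0.046]
t 11.475 pos [0.5073 0.0346 0.2011] rot [180.   -0.4   4.1] w 0.0493 F [3.6 0.7 7.6]
SHIFT cm [  0.46 -40.21   0.08] spin -0.251
```

Coupling stands in its bin at (0.510, 0.035), top at 52 mm as it should be. On to the carton.

Request:
drive_tool:
  motion:
    - {"fingers": 1,"tx": 0.4,"ty": -40.2,"tz": 0,"spin": -0.25}
    - {"fingers": 1,"tx": 0.4,"ty": -40.2,"tz": 0,"spin": -0.25}
    - {"fingers": 1,"tx": 0.4,"ty": -40.2,"tz": 0,"spin": -0.25}
    - {"fingers": 1,"tx": 0.4,"ty": -40.2,"tz": 0,"spin": -0.25}
    - {"fingers": 1,"tx": 0.4,"ty": -40.2,"tz": 0,"spin": -0.25}

```text
clock: 12.1
eef_pos: [0.4855, 0.3485, 0.1948]
tool_rot: [-180.0, -0.0, 18.4]
contact_force: [1.3, -0.6, -0.3]
gripper_width: 0.0857
```

```bash
python3 -c "
from h import *
go(.483,.436,.20,18.5)"
```

```text
t 12.1 pos [0.4855 0.3485 0.1948] rot [-180.    -0.    18.4] w 0.0857 F [ 1.3 -0.6 -0.3]
SHIFT cm [ 2.54 -8.38 -0.52] spin -0.001
```

Request:
drive_tool:
  motion:
    - {"fingers": 1,"tx": 2.5,"ty": -8.4,"tz": 0,"spin": 0}
    - {"fingers": 1,"tx": 2.5,"ty": -8.4,"tz": 0,"spin": 0}
    - {"fingers": 1,"tx": 2.5,"ty": -8.4,"tz": 0,"spin": 0}
    - {"fingers": 1,"tx": 2.5,"ty": -8.4,"tz": 0,"spin": 0}

```text
clock: 12.6
eef_pos: [0.4831, 0.4332, 0.1942]
tool_rot: [180.0, 0.0, 18.4]
contact_force: [0.3, -0.6, 0.4]
gripper_width: 0.085
```

```bash
python3 - <<'E'
from h import *
snap('wrist','w8')
z=load('w8');P=cloud(z);x,y,h=P[...,0],P[...,1],P[...,2]
m=(np.hypot(x-.483,y-.436)<.075)&(h>.055)&(h<.067)
nl,lab,st,cen=cv2.connectedComponentsWithStats(m.astype(np.uint8)); m=lab==1+np.argmax(st[1:,4])
print(m.sum(),st[1+np.argmax(st[1:,4])],cv2.minAreaRect((P[m][:,:2]*1000).astype(np.float32)),P[m][:,2].mean())
go(.483,.436,.026,18.5)
E
```

```text
7494 [ 288  127   65  122 7494] ((482.87310791015625, 436.402099609375), (100.2725830078125, 50.11009216308594), 19.14495277404785) 0.060374533957845575
t 12.65 pos [0.4832 0.433  0.1942] rot [180.    0.   18.4] w 0.0856 F [-0.1 -0.3 -0.2]
SHIFT cm [ 0.08 -0.3  16.82] spin -0.002
```

View pics/w8.png

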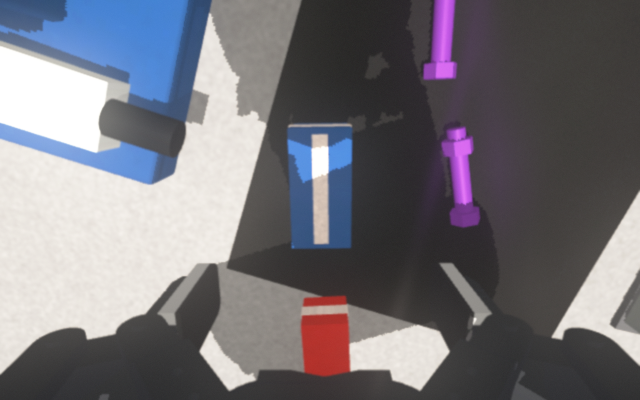

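Carton top centred at (320,187) in the wrist view, fits (0.4829, 0.4364), yaw 19.1°, 100×50 mm; nothing lies within the open fingers' span. Descending.

Request:
drive_tool:
  motion:
    - {"fingers": 1,"tx": 0.1,"ty": -0.3,"tz": 5,"spin": -0.01}
    - {"fingers": 1,"tx": 0.1,"ty": -0.3,"tz": 10,"spin": -0.01}
    - {"fingers": 1,"tx": 0.1,"ty": -0.3,"tz": 15,"spin": -0.01}
    - {"fingers": 1,"tx": 0.1,"ty": -0.3,"tz": 18,"spin": -0.01}
    - {"fingers": 1,"tx": 0.1,"ty": -0.3,"tz": 18,"spin": -0.01}

```text
clock: 13.28
eef_pos: [0.4824, 0.4354, 0.0124]
tool_rot: [179.9, 0.2, 18.9]
contact_force: [0.4, -0.1, 1.0]
gripper_width: 0.0851
```

Request:
drive_tool:
  motion:
    - {"fingers": 0,"tx": 0,"ty": 0,"tz": 0,"spin": 0}
    - {"fingers": 0,"tx": 0,"ty": 0,"tz": 0,"spin": 0}
    - {"fingers": 0,"tx": 0,"ty": 0,"tz": 0,"spin": 0}
    - {"fingers": 0,"tx": 0,"ty": 0,"tz": 0,"spin": 0}
    - {"fingers": 0,"tx": 0,"ty": 0,"tz": 0,"spin": 0}

```text
clock: 13.9
eef_pos: [0.4841, 0.4377, 0.0159]
tool_rot: [-180.0, -0.2, 19.0]
contact_force: [-1.0, -2.8, 9.0]
gripper_width: 0.0494
```

Request:
drive_tool:
  motion:
    - {"fingers": 0,"tx": 0,"ty": 0,"tz": -1,"spin": 0}
    - {"fingers": 0,"tx": 0,"ty": 0,"tz": -4,"spin": 0}
    - {"fingers": 0,"tx": 0,"ty": 0,"tz": -8,"spin": 0}
    - {"fingers": 0,"tx": 0,"ty": 0,"tz": -12,"spin": 0}
    - {"fingers": 0,"tx": 0,"ty": 0,"tz": -16,"spin": 0}

```text
clock: 14.52
eef_pos: [0.483, 0.4372, 0.1763]
tool_rot: [-180.0, -0.0, 19.0]
contact_force: [0.4, 0.4, -3.4]
gripper_width: 0.0496
```

Request:
drive_tool:
  motion:
    - {"fingers": 0,"tx": 0,"ty": 0,"tz": -3,"spin": 0}
    - {"fingers": 0,"tx": 0,"ty": 0,"tz": -5,"spin": 0}
    - {"fingers": 0,"tx": 0,"ty": 0,"tz": -5,"spin": 0}
    - {"fingers": 0,"tx": 0,"ty": 0,"tz": -5,"spin": 0}

```text
clock: 15.02
eef_pos: [0.4827, 0.437, 0.2233]
tool_rot: [180.0, 0.0, 19.0]
contact_force: [-0.9, -0.2, -2.4]
gripper_width: 0.0495
```

```bash
python3 - <<'E'
from h import *
snap('wrist','w9')
z=load('w9');P=cloud(z);x,y,h=P[...,0],P[...,1],P[...,2]
im=z['im'].astype(int); s=sense()
m=(np.hypot(x-.483,y-.436)<.075)&(h>s['eef_pos'][2]+.03)&(h<s['eef_pos'][2]+.06)&(im[...,2]>im[...,0]+40)
print(m.sum(),P[m].mean(0),P[m].min(0),P[m].max(0))
go(.49,.1,.215,7)
cv2.imwrite('pics/w9c.png',z['im'][100:400,140:520,::-1])
E
```

```text
24519 [0.50343485 0.44428084 0.26713649] [0.45880488 0.41032573 0.25320196] [0.53684254 0.47610923 0.26966121]
t 15.075 pos [0.4827 0.4369 0.2229] rot [1.8e+02 1.0e-01 1.9e+01] w 0.0494 F [-0.   0.2 -3.9]
SHIFT cm [-10.28  32.09   0.82] spin 0.21
```

View pics/w9c.png

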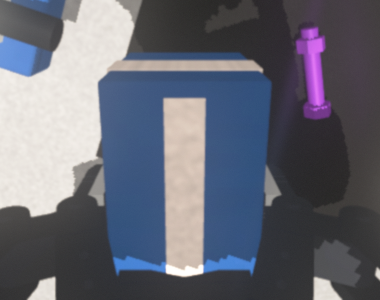

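Held squarely, top 45 mm above the TCP as planned. Carrying it at about 0.22 m, which keeps the underside near 0.21 m, well over the 0.12 m divider.

Request:
drive_tool:
  motion:
    - {"fingers": 0,"tx": -1.2,"ty": 3.8,"tz": 0,"spin": 0.04}
    - {"fingers": 0,"tx": -3,"ty": 9.4,"tz": 0,"spin": 0.08}
    - {"fingers": 0,"tx": -4.8,"ty": 15,"tz": 0,"spin": 0.12}
    - {"fingers": 0,"tx": -6.6,"ty": 20.6,"tz": 0,"spin": 0.17}
    - {"fingers": 0,"tx": -8.4,"ty": 26.2,"tz": 0,"spin": 0.21}

```text
clock: 15.7
eef_pos: [0.4885, 0.1603, 0.2231]
tool_rot: [180.0, 0.1, 6.9]
contact_force: [1.3, -0.1, -2.2]
gripper_width: 0.0494
```

```bash
python3 -c "
from h import *
go(.502,-.376,.223,7)"
```

```text
t 15.7 pos [0.4885 0.1603 0.2231] rot [1.8e+02 1.0e-01 6.9e+00] w 0.0494 F [ 1.3 -0.1 -2.2]
SHIFT cm [-5.11e+00  5.34e+01  3.00e-02] spin -0.002
```

Request:
drive_tool:
  motion:
    - {"fingers": 0,"tx": -0.5,"ty": 5,"tz": 0,"spin": 0}
    - {"fingers": 0,"tx": -1,"ty": 10.5,"tz": 0,"spin": 0}
    - {"fingers": 0,"tx": -1.6,"ty": 16,"tz": 0,"spin": 0}
    - {"fingers": 0,"tx": -2.1,"ty": 21.5,"tz": 0,"spin": 0}
    - {"fingers": 0,"tx": -2.6,"ty": 27,"tz": 0,"spin": 0}

```text
clock: 16.32
eef_pos: [0.4955, -0.1107, 0.2232]
tool_rot: [-180.0, 0.1, 7.0]
contact_force: [0.9, -0.1, -3.1]
gripper_width: 0.0495
```

Request:
drive_tool:
  motion:
    - {"fingers": 0,"tx": -0.5,"ty": 5,"tz": 0,"spin": 0}
    - {"fingers": 0,"tx": -1.1,"ty": 11,"tz": 0,"spin": 0}
    - {"fingers": 0,"tx": -1.6,"ty": 17,"tz": 0,"spin": 0}
    - {"fingers": 0,"tx": -2.1,"ty": 22,"tz": 0,"spin": 0}
    - {"fingers": 0,"tx": -2.5,"ty": 26,"tz": 0,"spin": 0}

```text
clock: 16.95
eef_pos: [0.5022, -0.372, 0.2227]
tool_rot: [-179.9, 0.1, 6.9]
contact_force: [0.1, 0.1, -2.9]
gripper_width: 0.0493
```

Request:
drive_tool:
  motion:
    - {"fingers": 0,"tx": 0,"ty": 0,"tz": 0,"spin": 0}
    - {"fingers": 0,"tx": 0,"ty": 0,"tz": 0,"spin": 0}

```text
clock: 17.2
eef_pos: [0.5024, -0.3694, 0.2229]
tool_rot: [-179.9, 0.1, 7.0]
contact_force: [0.4, 0.4, -3.1]
gripper_width: 0.0493
```

```bash
python3 - <<'E'
from h import *
def rect(m,tag,P):
    nl,lab,st,_=cv2.connectedComponentsWithStats(m.astype(np.uint8)); m=lab==1+np.argmax(st[1:,4])
    p=P[m]; c,wh,a=cv2.minAreaRect((p[:,:2]*1000).astype(np.float32)); w,h=wh
    if w<h: w,h,a=h,w,a+90
    A=np.c_[p[:,:2],np.ones(len(p))]; k=np.linalg.lstsq(A,p[:,2],rcond=None)[0]
    print(tag,m.sum(),np.round(c,1),round(w,1),round(h,1),'yaw',round(a%180,1),'z',p[:,2].mean().round(4),'slope',k[:2].round(3))
s=snap('wrist','w10'); snap('side','sd10'); t=s['eef_pos']
for n in('w10','sd10'):
    z=load(n);P=cloud(z);x,y,h=P[...,0],P[...,1],P[...,2]
    rect((np.hypot(x-t[0],y-t[1])<.075)&(h>t[2]+.036)&(h<t[2]+.054),'carton '+n,P)
    rect((np.hypot(x-.502,y+.376)<.15)&(h>.04)&(h<.056),'scanner '+n,P)
go(.502,-.376,.223,7)
E
```

```text
carton w10 35069 [ 516.5 -370.4] 86.4 81.2 yaw 56.4 z 0.2676 slope [-0.025 -0.003]
scanner w10 16761 [ 509.9 -376.1] 183.2 160.4 yaw 7.3 z 0.0482 slope [-0.012  0.001]
carton sd10 666 [ 476.4 -368.3] 88.8 61.3 yaw 80.3 z 0.2672 slope [0.038 0.013]
scanner sd10 4790 [ 499.7 -377.5] 200.6 160.3 yaw 7.1 z 0.0484 slope [0.004 0.005]
t 17.3 pos [ 0.5028 -0.369   0.2235] rot [-180.    0.    7.] w 0.0494 F [ 0.3 -0.  -3.2]
SHIFT cm [-0.16  0.69  0.05] spin 0.0
```

Request:
drive_tool:
  motion:
    - {"fingers": 0,"tx": -0.1,"ty": 0.7,"tz": 3,"spin": 0}
    - {"fingers": 0,"tx": -0.1,"ty": 0.7,"tz": 6,"spin": 0}
    - {"fingers": 0,"tx": -0.1,"ty": 0.7,"tz": 8.5,"spin": 0}
    - {"fingers": 0,"tx": -0.1,"ty": 0.7,"tz": 10.5,"spin": 0}
    - {"fingers": 0,"tx": -0.1,"ty": 0.7,"tz": 11,"spin": 0}

```text
clock: 17.92
eef_pos: [0.5024, -0.3758, 0.1129]
tool_rot: [-179.9, 0.1, 7.0]
contact_force: [-0.8, -0.1, -1.5]
gripper_width: 0.0496
```

Request:
drive_tool:
  motion:
    - {"fingers": 0,"tx": 0,"ty": 0,"tz": 1,"spin": 0}
    - {"fingers": 0,"tx": 0,"ty": 0,"tz": 2,"spin": 0}
    - {"fingers": 0,"tx": 0,"ty": 0,"tz": 2.6,"spin": 0}
    - {"fingers": 0,"tx": 0,"ty": 0,"tz": 2.7,"spin": 0}
    - {"fingers": 0,"tx": 0,"ty": 0,"tz": 2.7,"spin": 0}

```text
clock: 18.55
eef_pos: [0.5028, -0.3773, 0.087]
tool_rot: [180.0, -0.0, 7.0]
contact_force: [-0.3, -0.2, -1.6]
gripper_width: 0.0493
```

Request:
drive_tool:
  motion:
    - {"fingers": 0,"tx": 0,"ty": 0,"tz": 0,"spin": 0}
    - {"fingers": 0,"tx": 0,"ty": 0,"tz": 0,"spin": 0}
    - {"fingers": 0,"tx": 0,"ty": 0,"tz": 0,"spin": 0}
    - {"fingers": 0,"tx": 0,"ty": 0,"tz": 0,"spin": 0}

```text
clock: 19.05
eef_pos: [0.5027, -0.3772, 0.0869]
tool_rot: [180.0, -0.0, 7.0]
contact_force: [1.0, -0.1, -1.6]
gripper_width: 0.0493
```

```bash
python3 - <<'E'
from h import *
def rect(m,tag,P):
    nl,lab,st,_=cv2.connectedComponentsWithStats(m.astype(np.uint8)); m=lab==1+np.argmax(st[1:,4])
    p=P[m]; c,wh,a=cv2.minAreaRect((p[:,:2]*1000).astype(np.float32)); w,h=wh
    if w<h: w,h,a=h,w,a+90
    A=np.c_[p[:,:2],np.ones(len(p))]; k=np.linalg.lstsq(A,p[:,2],rcond=None)[0]
    print(tag,m.sum(),np.round(c,1),round(w,1),round(h,1),'yaw',round(a%180,1),'z',p[:,2].mean().round(4),'slope',k[:2].round(3))
for n in('wrist','side','scene'): s=snap(n,n+'11')
t=s['eef_pos']
for n in('wrist11','side11','scene11'):
    z=load(n);P=cloud(z);x,y,h=P[...,0],P[...,1],P[...,2]; im=z['im'].astype(int); c=im.sum(2)
    blue=(im[...,2]>im[...,0]+35)
    rect((np.hypot(x-t[0],y-t[1])<.075)&(h>t[2]+.038)&(h<t[2]+.052)&blue,'carton '+n,P)
a=cv2.imread('pics/scene11.png'); b=cv2.imread('pics/side11.png')
cv2.imwrite('pics/f11.png',np.hstack([cv2.resize(a[70:290,90:390],(400,293),interpolation=2),cv2.resize(b[150:370,220:520],(400,293),interpolation=2)]))
go(.502,-.376,.0855,7)
# jar, white, open, tape, red: compare scene depth at their tops with the first picture
A,B=load('scene0'),load('scene11')
for k,v in dict(red=(467,193),tape=(293,145),jar=(170,232),open=(228,250),white=(277,275),screw=(355,318)).items(): print(k,depthpt(A,v)[0].round(3),depthpt(B,v)[0].round(3))
E
```

```text
carton wrist11 23589 [ 518.4 -374.7] 66.8 50.6 yaw 7.0 z 0.1311 slope [-0.009 -0.003]
carton side11 290 [ 472.4 -382. ] 49.3 47.6 yaw 99.8 z 0.1308 slope [0.013 0.01 ]
carton scene11 231 [ 523.6 -374.2] 62.5 52.5 yaw 7.6 z 0.1302 slope [-0.023 -0.004]
t 19.2 pos [ 0.5027 -0.3772  0.0869] rot [180.  -0.   7.] w 0.0492 F [-0.1  0.9 -2.6]
SHIFT cm [-0.06 -0.13  0.14] spin -0.0
red [0.334 0.376 0.052] [0.332 0.376 0.05 ]
tape [ 0.375 -0.117  0.048] [ 0.375 -0.117  0.049]
jar [ 0.762 -0.25   0.083] [ 0.764 -0.248  0.087]
open [ 0.735 -0.116  0.046] [ 0.734 -0.117  0.045]
white [0.76  0.034 0.099] [0.761 0.035 0.102]
screw [0.756 0.223 0.027] [0.756 0.223 0.027]
```

View pics/f11.png

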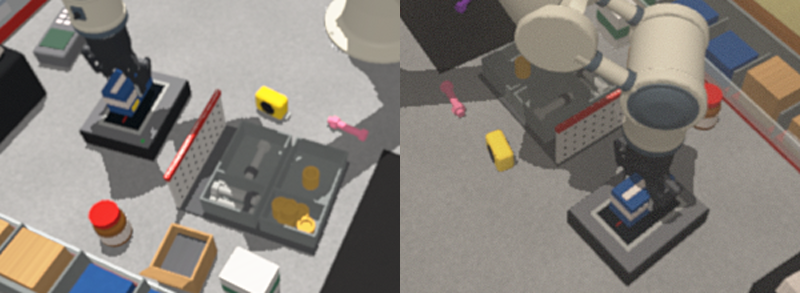

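Carton upright above the glass, top at 131 mm, so about 21 mm clearance. Its far end is at x ≈ 0.552, which puts the centre near (0.502, −0.376), on the window's centre at yaw 7°. The pictures show bolt and coupling in their bins. Handing in.

```bash
python3 -c "
from h import *
print(job_done()); s=sense(); print(s['clock'],s['eef_pos'],s['gripper_width'])"
```

```text
the job is handed in; nothing more can be done
None
the job is handed in; nothing more can be done
```

The job is handed in at about 19 s of the 72 s allowed; `job_done` gave no verdict, so success rests on my own checks below.

- **Bolt and coupling:** the bare steel bolt lies in the front compartment of the bolts' bin, and the coupling stands in the front compartment of the couplings' bin. Both were released and showed in place in the last pictures.
- **Carton:** it was carried with its underside near 0.21 m, well over the 0.12 m divider. It is now held upright over the scanner window:

| Check | Last measured |
|---|---|
| Underside above the glass | about 21 mm |
| Offset from the window's centre | 1–3 mm |
| Long side against the window's | within about 1° |
| Carton tilt | under 0.03 rad |
| Tool motion | still; finger opening steady at 49 mm, no contact force beyond the carton's weight |

- **Other goods:** the six listed articles read within 4 mm of where they started.
- **Disagreements:** the side and scene cameras saw only part of the carton's top, so its centre comes mainly from the wrist view. The scene view puts it about 3 mm off. The rack and bin positions did not quite match the origin implied by the divider (about 15 mm), so I used the bins' measured positions. The finger opening on the bolt and the coupling read 2–3 mm under their true sizes; both were still firmly held.

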